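# Hold the toppings chest's lid catch open with its release pin

## Robot

A 7-joint arm with a two-finger parallel gripper is mounted at the origin on the work surface. World frame = base frame: x ahead of the robot, y to its left, z up, the work surface at z = 0. Lengths are in mm, angles in rad, forces in N, time in s.
With the tool pointing down it reaches from about 425 to 825 mm from the base axis. Payload 3.6 kg.
Tool frame: the origin (TCP) lies at the very end of the fingers, on their centre line; the grasp point (between the pads) lies 19 mm behind it; z points along the fingers, y is the direction in which the jaws open and shut (so a half turn about z gives the same grasp; the last joint's range is limited). The gripper opens to 93 mm and grips with 3 to 60 N. Pads are 15 mm wide; open, the fingers measure 128 mm over their backs; the gripper's body (75 mm by 188 mm) begins 65 mm behind the grasp point.
Start: joints at [1.312, 0.615, -0.013, 1.423, 0.008, 1.103, -0.04], TCP at [149.339, -632.582, 218.64] pointing down, gripper open.
Joint ranges: [-3.12, 3.12], [-0.3, 2.06], [-1.34, 1.32], [0.26, 2.42], [-1.36, 4.5], [0.01, 1.98], [-2.84, 2.84]. Speed limits (rad/s): [2.79, 2.79, 3.14, 3.14, 3.14, 3.14, 3.14].

## Interface

Orientations are given as [roll, pitch, yaw] about the fixed x, y, z axes, in that order (R = Rz(yaw) Ry(pitch) Rx(roll)).
In Python, from rig import ctrl gives the robot as it stands.
- The arm moves only by the shell command python3 -m crank 'ROWS'. ROWS is text: rows parted by semicolons, each of 7 numbers parted by spaces: the finger opening in mm, from 0 to 93, then the shift along the tool's x, y, z in units of 20 cm (1.0 is 20 cm), then the turn, a rotation vector about the tool's x, y, z in units of 180 degrees (1.0 is 180 degrees). In form: fingers x y z ax ay az; .... A call has 1 to 20 rows; each row is the pose to reach, as a shift and turn from the pose measured when the call began, along the tool's axes at that moment, turning the shorter way round; what a row does not reach only later rows make up. A row lasts 1/8 s, in which the tool goes at most 62.5 mm and 10.7 degrees, less where a joint would pass 70% of its speed; a pose out of reach is approached as far as the arm can. A call with a number of a shift or a turn outside -1 to 1 is refused whole. A call with a gripper value outside its range is refused whole. The fingers move at their own pace and stop on an object; the grip force is fixed at half the most. Time passes only in rows, so rows that repeat a pose let the fingers close. It gives the time, the measured TCP pose, the force and the opening at its end, in the units of the state.
- ctrl.observe(): the state, without advancing time (a new reading comes with each control period).
- ctrl.camera(name): name is "scene" or "top"; returns a dict with "image" (420x560x3 uint8, red, green, blue), "vfov" (degrees; the focal length in pixels is half the picture's height over the tangent of half this angle, whatever the lens; pixels are square), "cx", "cy" (the principal point, pixels), "dist_coeffs" ([k1, k2, p1, p2, k3] as OpenCV has them; the pictures are not rectified), "rvec" (rotation vector, rad) and "tvec" (3), from world to camera coordinates, as OpenCV has them. Camera axes: x right, y down, z forward; pixel columns grow to the right and rows downward; lengths in mm; the calibration is good to about 2 mm. A picture is of the moment at which its call begins. There is no depth.
- ctrl.hand_in(): hands the job in, once; it reports no verdict.
Trained networks look in the newest picture that a camera, given by its name, has taken for a name from the list of things; names that differ only in an ending like _2 or _b are one class to them, and where a whole thing is asked for, a point or a joint stands for the part that bears it (a point fixed in the world has none). Each returns a list of dicts, best first, with "score" (0 to 1); they miss things now and then, are a little off and sometimes report something else, mostly with a low value. They report only what shows in the picture. A call takes as long as a camera call. They do not tell look-alikes from the thing itself.
- ctrl.recognise(target, camera): "box" ([left, top, right, bottom] in pixels, round what is visible of it).
The state is a dict: "time": time; "joint_positions": joint angles; "dq": joint speeds; "joint_torque": joint torques, N m; "ee_pos": TCP position; "ee_rot": TCP orientation; "ft_force": force on the tool from outside, world axes, zero at the start; "wrist_torque": the same for the moment, N m; "gripper_width": finger opening in mm.
Only numpy, scipy, OpenCV 4.12 (cv2) and the standard library are available. Lean on these libraries where they do the work, as an engineer would, in place of code of your own. Each camera call takes 0.05 s, during which the arm holds its last target.

## Task

The empty toppings chest on the breakfast counter is about to be refilled, and its lid only comes free while the sprung catch inside the brass guide tube is held down. Take the long release pin (red knob) out of the stand, push it down the tube and on against the spring until it meets the hard stop, pressing firmly but without ramming it. Finish holding it there: keep the robot on the pin, pressing it fully home, and leave the short pin, the jar and the bowl where they stand.

Things in the scene. Friction and masses are not known exactly. Their poses are not given: they have to be found in the camera images.
- chest: Fixed wooden chest, clear front and back, lid shut. Origin on the counter straight under the guide tube, z up. Chest: x -100 to +100, y 40 to 292 mm, lid top 152 mm high, with a 14 mm knob. Beside it (-y) the catch housing, a wooden block 60 mm high, x -30 to +30, y -30 to +42 mm; on it over the origin a brass tube, 22 mm outside, 34 mm at its flared rim 130 mm above the counter.
- tube_mouth (a point): Centre of the brass tube's open top, 130 mm above the counter, z up. The top 12 mm are a funnel, 26 mm wide inside at the rim; below it the bore is 14 mm. The bore's hard floor (the stop) lies 70 mm below this point. Inside stands the sprung steel plunger, 11.6 mm thick, its top 54 mm below this point when untouched.
- catch (a joint): How far the sprung plunger is pressed down, m: 0 untouched, 0.016 when its top is level with the bore's floor and the pin stands on the hard stop. The spring pushes back with 2.7 N at the start of travel and 7.5 N at 0.016 (300 N/m); more force than that is borne by the stop, and 10 to 25 N is a firm hold. An orange pointer in black slots on the housing's two faces along its x axis goes down with it, to a green mark at full travel.
- release_pin: The long pin, loose, about 70 g, upright in one of the stand's two holes: a round steel rod 10 mm thick and 100 mm long with a chamfered tip, below a round red plastic knob 26 mm in diameter and 45 mm high. Origin at the tip, z along the pin up to the knob, whose underside is at 100 mm and top at 145 mm. In the stand its tip is 10 mm above the counter, so the knob spans 110 to 155 mm.
- release_pin_tip (a point): The rod's lower end, at the pin's origin.
- release_pin_knob (a point): Centre of the red knob, 122.5 mm above the tip.
- stand: Fixed wooden block 64 x 170 x 50 mm (x, y, z), origin under its centre. Two upright holes, 11.6 mm wide and 40 mm deep, at y = -50 and +50 mm on its top; which pin is in which hole varies.
- short_pin: Bystander: loose, upright in the stand's other hole: the same rod but only 60 mm long, with a pale wooden knob 26 mm in diameter spanning 70 to 115 mm above the counter. Origin at its tip. It is too short for the job; leave it alone.
- jar: Bystander: amber glass jar with steel lid, 72 mm in diameter, 100 mm high, origin under its centre.
- bowl: Bystander: white bowl, 100 mm wide, 45 mm high, origin under its centre.
Things that resemble listed ones, but are neither listed nor needed, are in the scene too. What is shaped like the release_pin but blue is not meant.

How it is judged:
By the outcome, as a careful person would: the job done as asked, in the order asked, and still so for the second after the job is handed in, while the arm keeps its last pose, push and grip.
It also fails if it takes over 48 s, if anything falls off the work surface, if the arm or the gripper's body presses on something with over 40 N, if the wrist force passes 120 N, or if a joint passes its speed limit or range.

## Working session

There is one attempt and no reset: what is moved stays moved. The work goes in short steps, Python scripts to look and compute and a shell command to move; the robot and the scene stay as the last step left them, time stands still between calls to the robot, and variables do not carry over. Pictures are saved under pics/ and viewed, and the job is handed in when it is done.

```bash
ls; mkdir -p pics
python3 - <<'E'
from rig import ctrl
import cv2,json
s=ctrl.observe();print(s)
for c in("scene","top"):
    r=ctrl.camera(c);cv2.imwrite(f"pics/{c}0.png",r["image"][:,:,::-1]);print({k:v for k,v in r.items() if k!="image"})
    for t in("release_pin","short_pin","stand","chest","catch","release_pin_knob","jar","bowl"):
        print(c,t,[( [round(x) for x in d["box"]],round(d["score"],2)) for d in ctrl.recognise(t,c)])
E
```

```text
pics
{'time': 0.0, 'joint_positions': array([ 1.31249573,  0.6159017 , -0.01263443,  1.42488138,  0.00809698,
        1.10338234, -0.04037844]), 'dq': array([ 0.00124217,  0.00039158, -0.00014687,  0.00029717,  0.00251668,
        0.00115799, -0.00025575]), 'joint_torque': array([-6.19716720e-04, -4.58937192e+01,  2.09012241e-01, -1.65741259e+01,
       -6.10438501e-02,  2.04915355e-02,  2.27111623e-04]), 'ee_pos': array([ 149.16451229, -631.84924109,  217.49828889]), 'ee_rot': array([-3.13906990e+00,  2.23741723e-05,  2.31901980e-01]), 'ft_force': array([-0.14270384,  0.10089334, -0.59940881]), 'wrist_torque': array([-0.00716985, -0.02583222,  0.0032602 ]), 'gripper_width': 92.56323009761174}
{'vfov': 45.31729423075675, 'cx': 280.4788682931598, 'cy': 201.68620283669884, 'dist_coeffs': array([-0.09744093,  0.        ,  0.        ,  0.        ,  0.        ]), 'rvec': array([ 2.04577093,  0.80330524, -0.46114893]), 'tvec': array([-349.00155338, -197.0467517 , 1439.35547244])}
scene release_pin [([176, 201, 193, 252], 0.88), ([225, 224, 240, 291], 0.86), ([153, 242, 177, 312], 0.77)]
sc
[... 452 characters left out ...]
dist_coeffs': array([-0.21805263,  0.        ,  0.        ,  0.        ,  0.        ]), 'rvec': array([ 2.11196135, -2.14060998,  0.1646851 ]), 'tvec': array([ -96.36514038,  642.17688723, 1053.46277267])}
top release_pin [([404, 215, 431, 233], 0.74), ([321, 259, 336, 274], 0.73), ([355, 191, 377, 213], 0.63), ([372, 242, 390, 260], 0.47), ([307, 234, 393, 288], 0.39)]
top short_pin [([323, 261, 338, 274], 0.6)]
top stand [([307, 237, 391, 291], 0.66)]
top chest [([44, 194, 213, 303], 0.75)]
top catch []
top release_pin_knob [([369, 244, 387, 259], 0.67), ([356, 192, 374, 215], 0.64), ([406, 216, 431, 235], 0.52)]
top jar [([254, 118, 288, 162], 0.7)]
top bowl [([186, 126, 233, 171], 0.61)]
```

View pics/scene0.png

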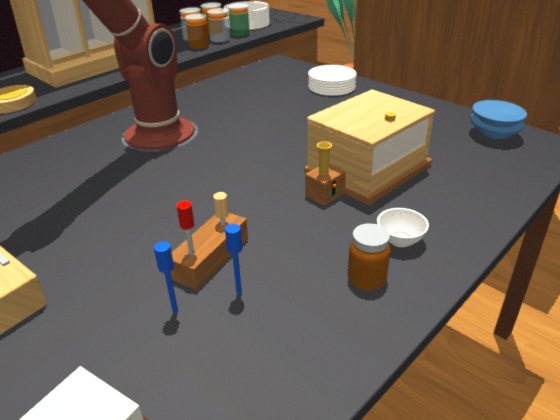

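View pics/top0.png

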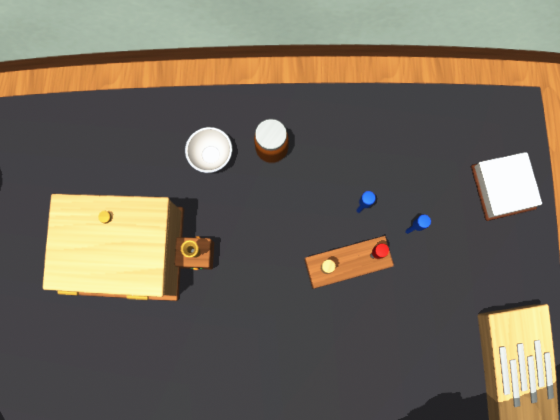

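The red knob is at scene (185,215) and top (382,250). The tube rim is at scene (324,146) and top (190,249). The two blue pins are decoys standing near the stand. Next I'll refine these positions.

```bash
cat > h.py <<'E'
import numpy as np,cv2
from rig import ctrl
def K(r):
    f=210/np.tan(np.radians(r["vfov"]/2));return np.array([[f,0,r["cx"]],[0,f,r["cy"]],[0,0,1.]])
def proj(r,P):
    return cv2.projectPoints(np.float64(P).reshape(-1,1,3),r["rvec"],r["tvec"],K(r),r["dist_coeffs"])[0].reshape(-1,2)
def ray(r,uv):
    u=cv2.undistortPoints(np.float64(uv).reshape(-1,1,2),K(r),r["dist_coeffs"]).reshape(2)
    R=cv2.Rodrigues(r["rvec"])[0];return -R.T@r["tvec"], R.T@np.array([u[0],u[1],1])
def atz(r,uv,z):
    o,d=ray(r,uv);return (o+d*(z-o[2])/d[2])
def tri(rs,uvs):
    A=np.zeros((3,3));b=np.zeros(3)
    for r,u in zip(rs,uvs):
        o,d=ray(r,u);d/=np.linalg.norm(d);M=np.eye(3)-np.outer(d,d);A+=M;b+=M@o
    return np.linalg.solve(A,b)
def save(name,img,x0,x1,y0,y1,k): cv2.imwrite(name,cv2.resize(img[y0:y1,x0:x1,::-1],None,fx=k,fy=k,interpolation=cv2.INTER_CUBIC))
E
python3 - <<'E'
from h import *
S=ctrl.camera("scene");T=ctrl.camera("top")
c={}
for n,r in(("s",S),("t",T)):
    i=r["image"].astype(int);m=(i[...,0]>120)&(i[...,1]<40)&(i[...,2]<40)
    nn,l,st,ce=cv2.connectedComponentsWithStats(m.astype('uint8'))
    for k in range(1,nn):
        if st[k][4]>30: print(n,st[k],ce[k])
    c[n]=m
save("pics/sc.png",S["image"],160,260,180,300,5)
save("pics/sc2.png",S["image"],290,380,130,210,8)
save("pics/tc.png",T["image"],300,400,230,300,8)
save("pics/tc2.png",T["image"],160,230,220,280,10)
E
```

```text
s [177 202  14  27 237] [184.01265823 213.63291139]
```

```bash
python3 -c "
import cv2,numpy as np
a=cv2.imread('pics/sc2.png');b=cv2.imread('pics/tc2.png');print(a.shape,b.shape)"
```

```text
(640, 720, 3) (600, 700, 3)
```

View pics/sc2.png

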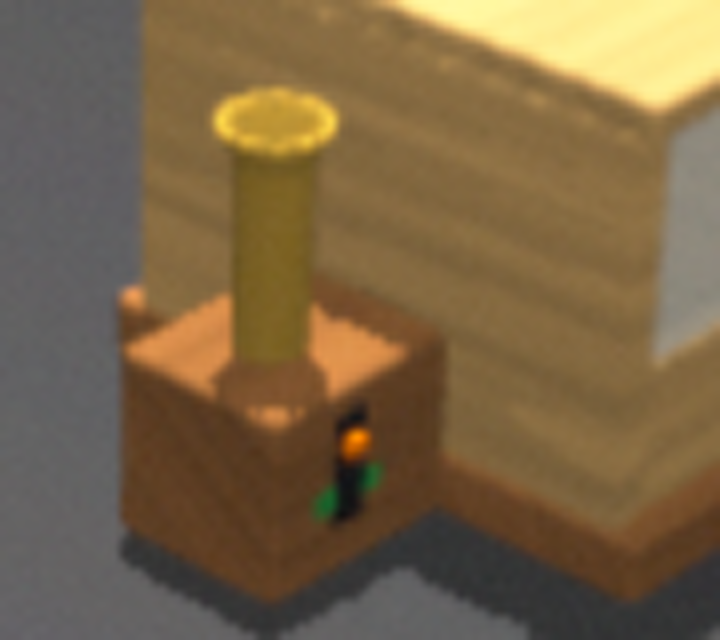

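View pics/tc2.png

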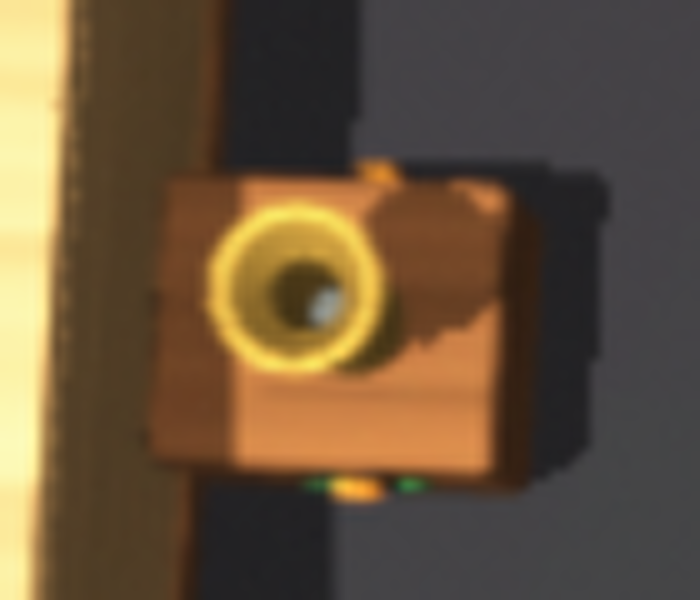

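View pics/tc.png

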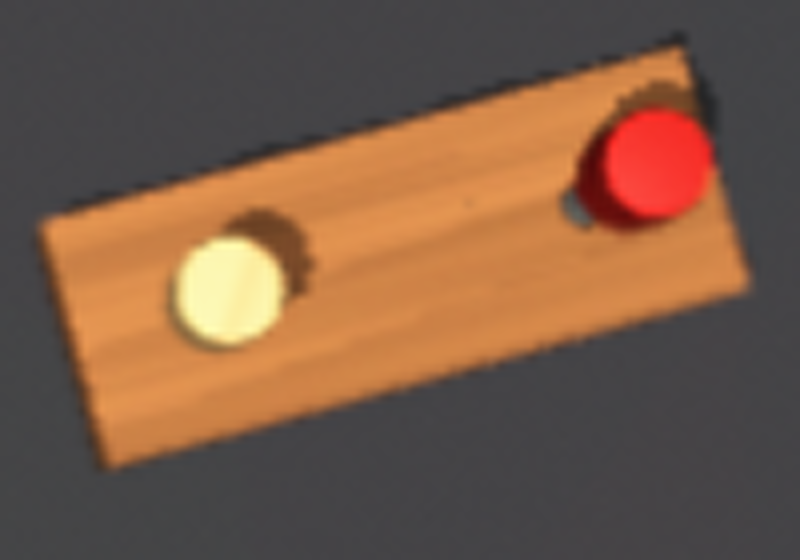

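View pics/sc.png

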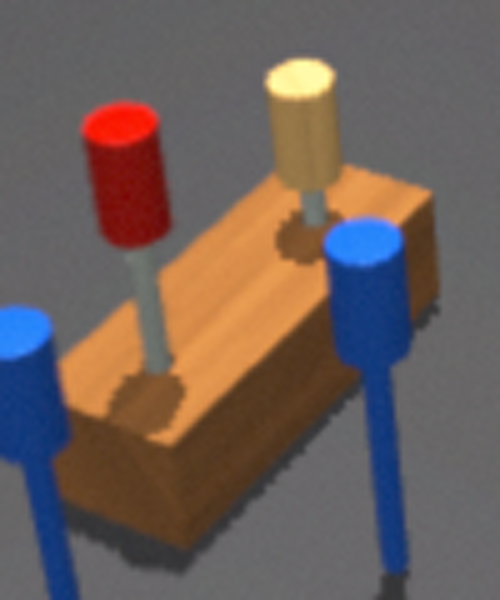

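Run:
```python
from h import *
np.set_printoptions(precision=1,suppress=True)
S=ctrl.camera("scene");T=ctrl.camera("top")
for n,s,t,z in(("redtop",(184,204.2),(381.8,249.9),155),("rim",(324.06,144.8),(189.15,248.35),130),("palet",(160+302/5-.4,180+78/5-.4),(300+230/8-.4,230+290/8-.4),115)):
    print(n,tri([S,T],[s,t]),atz(S,s,z),atz(T,t,z))
# stand corners top z=50 from top cam crop
for uv in((42,222),(683,45),(750,290),(108,468)):
    print("stand",atz(T,(300+uv[0]/8-.4,230+uv[1]/8-.4),50))
# housing top corners
for uv in((505,185),(492,472),(235,470)): print("hous",atz(T,(160+uv[0]/10-.4,220+uv[1]/10-.4),60))
# blue knobs
for s,t in(((164,248),(369,198)),((233,230),(424,221))): print("blue",tri([S,T],[s,t]))
for s,t in(((233,230),(369,198)),((164,248),(424,221))): print("blueswap",tri([S,T],[s,t]))
print("jar",atz(T,(271,133),100),"bowl",atz(T,(209,149),45),"chestknob",atz(T,(104,216),166))
s=ctrl.observe();print(s["ee_pos"],cv2.Rodrigues(np.eye(3))[0].T)
from scipy.spatial.transform import Rotation as R
print(R.from_euler("xyz",s["ee_rot"]).as_matrix(), s["time"])
```

```text
redtop [ 550.9 -304.1  155.1] [ 550.8 -304.   155. ] [ 551.  -304.2  155. ]
rim [561.5  56.6 130.3] [561.2  57.  130. ] [561.6  56.7 130. ]
palet [ 526.3 -207.3  115.4] [ 525.9 -206.8  115. ] [ 526.2 -207.5  115. ]
stand [ 548.8 -165.7   50. ]
stand [ 591.3 -331.6   50. ]
stand [ 528.  -346.4   50. ]
stand [ 486.3 -181.2   50. ]
hous [589.5  26.   60. ]
hous [531.2  28.4  60. ]
hous [532.  81.  60.]
blue [ 626.2 -336.   130.7]
blue [ 637.9 -342.5  167. ]
blueswap [ 652.3 -285.8  140.9]
blueswap [ 606.5 -389.6  141.2]
jar [ 796.6 -100.8  100. ] bowl [781.8  32.3  45. ] chestknob [620.2 215.1 166. ]
[ 149.3 -632.6  218.6] [[0. 0. 0.]]
[[ 1.   0.2 -0. ]
 [ 0.2 -1.   0. ]
 [ 0.  -0.  -1. ]] 1.1
```

```bash
cat >> h.py <<'E'
from scipy.spatial.transform import Rotation as Ro
def plan(p,yaw):
    s=ctrl.observe();R=Ro.from_euler("xyz",s["ee_rot"]);d=R.inv().apply(np.array(p)-s["ee_pos"])/200
    Rt=Ro.from_euler("xyz",[np.pi,0,yaw]);v=(R.inv()*Rt).as_rotvec()/np.pi
    print("shift",d.round(4),"turn",v.round(4),"ft",s["ft_force"].round(1),"ee",s["ee_pos"].round(1),s["ee_rot"].round(4),"w",round(s["gripper_width"],1),"t",s["time"])
E
python3 - <<'E'
from h import *
y=0.2319+0.83
plan([349,-468,235],.2319+.415);plan([551,-304,235],y)
E
```

```text
shift [ 1.1608 -0.5716 -0.0818] turn [-0.     -0.     -0.1321] ft [ 0.8 -0.4 -0.4] ee [ 149.3 -632.6  218.6] [-3.1415 -0.      0.2318] w 93.1 t 1.1
shift [ 2.3321 -1.1377 -0.0817] turn [-0.     -0.     -0.2642] ft [ 0.8 -0.4 -0.4] ee [ 149.3 -632.6  218.6] [-3.1415 -0.      0.2318] w 93.1 t 1.1
```

```bash
python3 -m crank '60 0.24 -0.12 -0.04 0 0 -0.03; 60 0.5 -0.24 -0.08 0 0 -0.06; 60 0.75 -0.36 -0.08 0 0 -0.09; 60 1 -0.49 -0.08 0 0 -0.115; 60 1 -0.49 -0.08 0 0 -0.115'
python3 - <<'E'
from h import *
y=0.2319+0.83
plan([551,-304,235],y)
E
```

```text
time: 1.72
ee_pos: [327.4, -486.6, 235.1]
ee_rot: [3.141, -0.005, 0.604]
ft_force: [-0.5, 0.1, 0.8]
gripper_width: 60.3
shift [ 1.4389 -0.1159  0.0072] turn [ 0.0004 -0.0015 -0.1456] ft [-0.5  0.1  0.8] ee [ 327.4 -486.6  235.1] [ 3.1414 -0.0047  0.6044] w 60.3 t 1.725
```

```bash
python3 -m crank '60 0.25 -0.02 0 0 0 -0.03; 60 0.5 -0.04 0 0 0 -0.06; 60 0.75 -0.06 0 0 0 -0.09; 60 1 -0.08 0 0 0 -0.12; 60 1 -0.08 0 0 0 -0.145;60 1 -0.08 0 0 0 -0.145'
python3 - <<'E'
from h import *
y=0.2319+0.83
plan([551,-304,235],y)
E
```

```text
time: 2.48
ee_pos: [482.3, -360.8, 235.9]
ee_rot: [3.14, -0.003, 1.058]
ft_force: [-0.8, -1.2, 1.4]
gripper_width: 60.0
shift [0.4158 0.1599 0.0059] turn [ 0.0006 -0.001  -0.0013] ft [-0.8 -1.2  1.4] ee [ 482.3 -360.8  235.9] [ 3.1397e+00 -3.1000e-03  1.0578e+00] w 60.0 t 2.475
```

```bash
python3 -m crank '60 0.2 0.08 0.006 0.0006 -0.001 -0.001; 60 0.416 0.16 0.006 0.0006 -0.001 -0.001; 60 0.416 0.16 0.006 0.0006 -0.001 -0.001; 60 0.416 0.16 0.1 0.0006 -0.001 -0.001;60 0.416 0.16 0.2 0.0006 -0.001 -0.001;60 0.416 0.16 0.2 0.0006 -0.001 -0.001;60 0.416 0.16 0.2 0.0006 -0.001 -0.001'
python3 - <<'E'
from h import *
y=0.2319+0.83
plan([551,-304,114],y)
T=ctrl.camera("top");save("pics/t1.png",T["image"],280,440,170,310,5)
T=ctrl.camera("scene");save("pics/s1.png",T["image"],120,280,130,310,3)
E
```

```text
time: 3.35
ee_pos: [550.8, -305.5, 196.9]
ee_rot: [3.14, 0.001, 1.058]
ft_force: [0.3, -0.5, -0.2]
gripper_width: 60.2
shift [ 0.0074 -0.0031  0.4147] turn [ 0.0004  0.0003 -0.0011] ft [ 0.3 -0.5 -0.2] ee [ 550.8 -305.5  196.9] [3.1404e+00 8.0000e-04 1.0583e+00] w 60.2 t 3.35
```

View pics/t1.png

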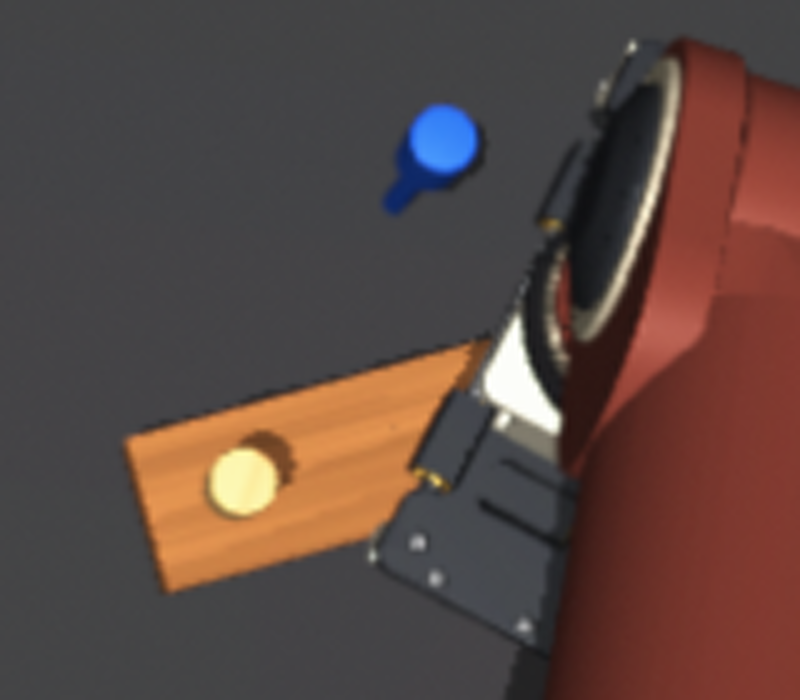

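View pics/s1.png

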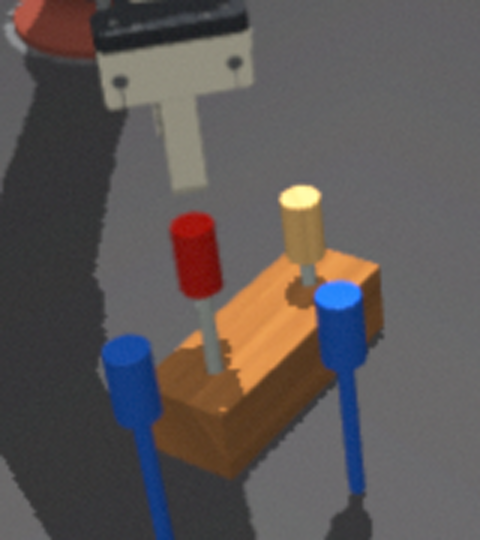

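The fingers are centred over the red knob, and nothing is in the way of the descent.

```bash
python3 -m crank '60 0.007 -0.003 0.1 0 0 0;60 0.007 -0.003 0.2 0 0 0;60 0.007 -0.003 0.3 0 0 0;60 0.007 -0.003 0.415 0 0 0;60 0.007 -0.003 0.415 0 0 0;60 0.007 -0.003 0.415 0 0 0'
python3 - <<'E'
from h import *
y=0.2319+0.83
plan([551,-304,114],y)
E
```

```text
time: 4.2
ee_pos: [552.5, -303.9, 115.6]
ee_rot: [3.137, 0.0, 1.059]
ft_force: [0.4, 0.6, -0.3]
gripper_width: 60.3
shift [-0.0043 -0.0064  0.0081] turn [ 0.0014  0.     -0.0008] ft [ 0.4  0.6 -0.3] ee [ 552.5 -303.9  115.6] [3.1372e+00 1.0000e-04 1.0593e+00] w 60.3 t 4.2
```

```bash
python3 -m crank '40 -0.004 -0.006 0.008 0.001 0 0;40 -0.004 -0.006 0.008 0.001 0 0;10 -0.004 -0.006 0.008 0.001 0 0;10 -0.004 -0.006 0.008 0.001 0 0;10 -0.004 -0.006 0.008 0.001 0 0;10 -0.004 -0.006 0.008 0.001 0 0;10 -0.004 -0.006 0.008 0.001 0 0'
python3 - <<'E'
from h import *
y=0.2319+0.83
plan([551,-304,114],y)
T=ctrl.camera("scene");save("pics/s2.png",T["image"],120,280,130,310,3)
E
```

```text
time: 5.08
ee_pos: [551.2, -304.0, 114.2]
ee_rot: [3.14, 0.0, 1.059]
ft_force: [-0.2, 0.8, 1.6]
gripper_width: 25.5
shift [-0.0005 -0.0006  0.0008] turn [ 0.0005  0.     -0.0008] ft [-0.2  0.8  1.6] ee [ 551.2 -304.   114.2] [3.1402e+00 1.0000e-04 1.0594e+00] w 25.5 t 5.075
```

View pics/s2.png

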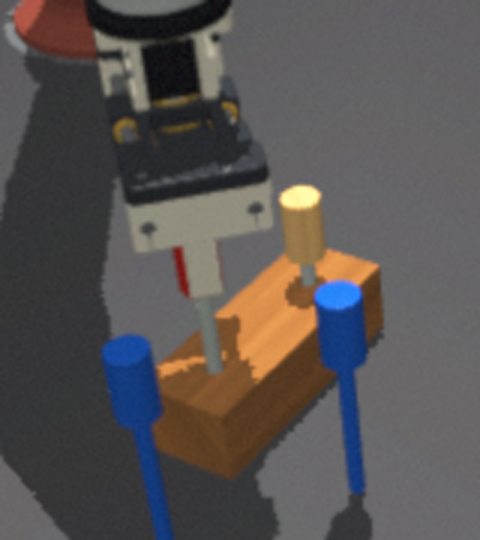

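The fingers have closed to 25.5 mm on the red knob. Now I'll lift it straight up.

```bash
python3 -m crank '10 0 0 -0.1 0 0 0;10 0 0 -0.2 0 0 0;10 0 0 -0.3 0 0 0;10 0 0 -0.45 0 0 0;10 0 0 -0.6 0 0 0;10 0 0 -0.75 0 0 0;10 0 0 -0.75 0 0 0;10 0 0 -0.75 0 0 0'
python3 - <<'E'
from h import *
plan([556,-124,264],1.06)
plan([561.5,56.7,264],1.06)
T=ctrl.camera("scene");save("pics/s3.png",T["image"],100,300,100,310,3)
E
```

```text
time: 6.12
ee_pos: [550.1, -303.6, 262.6]
ee_rot: [-3.14, 0.0, 1.059]
ft_force: [-1.0, 0.3, -0.9]
gripper_width: 24.9
shift [ 0.7976 -0.4139 -0.0069] turn [-0.0004  0.0001 -0.0002] ft [-1.   0.3 -0.9] ee [ 550.1 -303.6  262.6] [-3.1403e+00  5.0000e-04  1.0594e+00] w 24.9 t 6.125
shift [ 1.5989 -0.8321 -0.0067] turn [-0.0004  0.0001 -0.0002] ft [-1.   0.3 -0.9] ee [ 550.1 -303.6  262.6] [-3.1403e+00  5.0000e-04  1.0594e+00] w 24.9 t 6.125
```

View pics/s3.png

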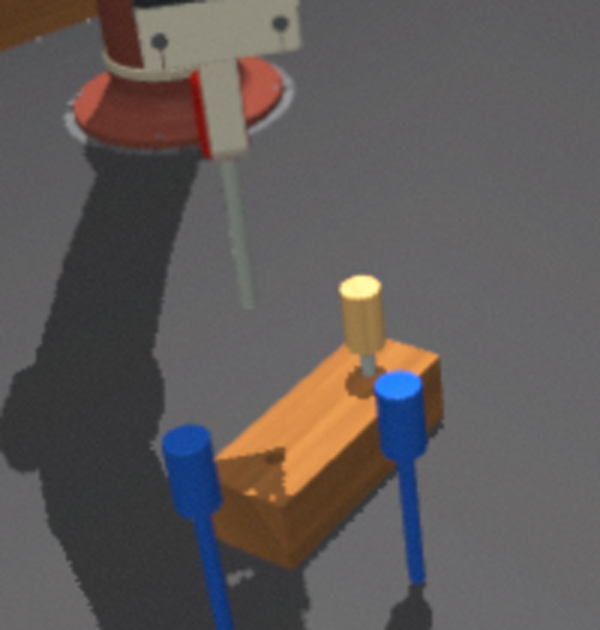

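```bash
python3 -m crank '10 0.13 -0.068 -0.007 0 0 0;10 0.26 -0.136 -0.007 0 0 0;10 0.4 -0.208 -0.007 0 0 0;10 0.53 -0.276 -0.007 0 0 0;10 0.66 -0.345 -0.007 0 0 0;10 0.8 -0.416 -0.007 0 0 0;10 0.93 -0.484 -0.007 0 0 0;10 1 -0.52 -0.007 0 0 0;10 1 -0.52 -0.007 0 0 0'
python3 - <<'E'
from h import *
plan([561.5,56.7,264],1.06)
E
```

```text
time: 7.3
ee_pos: [556.9, -77.3, 263.0]
ee_rot: [-3.138, 0.001, 1.062]
ft_force: [-0.2, -0.3, -0.9]
gripper_width: 25.3
shift [ 0.5963 -0.3063 -0.0044] turn [-0.0011  0.0003  0.0005] ft [-0.2 -0.3 -0.9] ee [556.9 -77.3 263. ] [-3.1380e+00  9.0000e-04  1.0617e+00] w 25.3 t 7.3
```

```bash
python3 -m crank '10 0.13 -0.068 -0.004 -0.001 0 0;10 0.26 -0.136 -0.004 -0.001 0 0;10 0.4 -0.208 -0.004 -0.001 0 0;10 0.5 -0.26 -0.004 -0.001 0 0;10 0.596 -0.306 -0.004 -0.001 0 0;10 0.596 -0.306 -0.004 -0.001 0 0;10 0.596 -0.306 -0.004 -0.001 0 0;10 0.596 -0.306 -0.004 -0.001 0 0'
python3 - <<'E'
from h import *
plan([561.5,56.7,264],1.06)
S=ctrl.camera("scene");save("pics/s4.png",S["image"],260,400,50,210,4)
T=ctrl.camera("top");save("pics/t4.png",T["image"],130,270,190,310,5)
# expected tip
R=Ro.from_euler("xyz",ctrl.observe()["ee_rot"]);e=ctrl.observe()["ee_pos"]
print(e+R.apply([0,0,103.5]),proj(S,[e+R.apply([0,0,103.5]),[561.5,56.7,130]]))
E
```

```text
time: 8.3
ee_pos: [561.7, 54.5, 263.8]
ee_rot: [-3.142, 0.002, 1.059]
ft_force: [0.5, 0.3, -0.6]
gripper_width: 25.5
shift [ 0.0092 -0.0061 -0.0013] turn [-0.      0.0006 -0.0004] ft [ 0.5  0.3 -0.6] ee [561.7  54.5 263.8] [-3.1415e+00  2.0000e-03  1.0586e+00] w 25.5 t 8.3
[561.54366471  55.13182482 160.36368219] [[323.93373368 132.29565562]
 [324.07897133 144.89340996]]
```

View pics/s4.png

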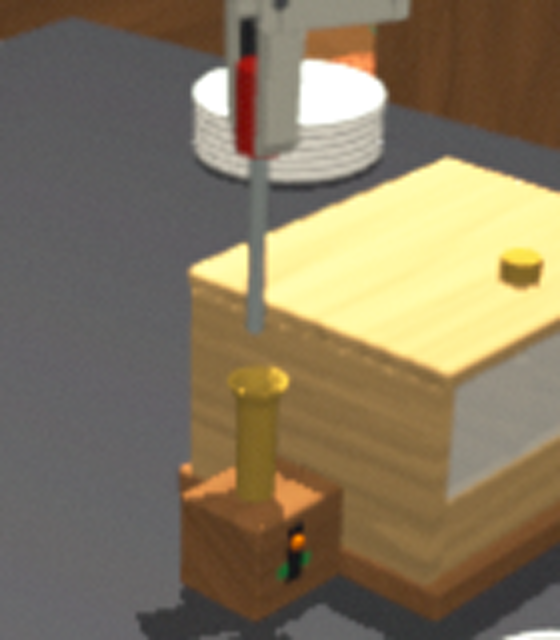

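View pics/t4.png

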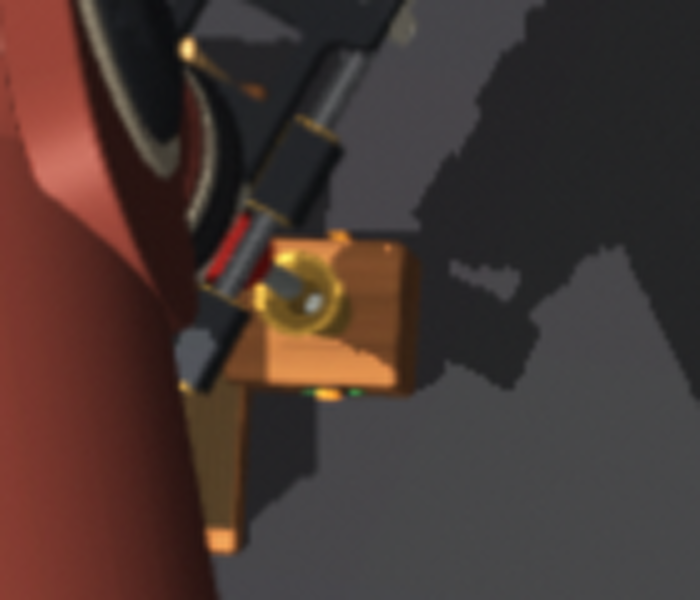

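Run:
```python
from h import *
T=ctrl.camera("top");S=ctrl.camera("scene")
save("pics/t5.png",T["image"],175,210,230,265,16);save("pics/s5.png",S["image"],305,345,100,160,10)
e=ctrl.observe()["ee_pos"];R=Ro.from_euler("xyz",ctrl.observe()["ee_rot"]);t=e+R.apply([0,0,103.5])
for r,x,y,k in((T,175,230,16),(S,305,100,10)): print((proj(r,[t,[561.5,56.7,130],[561.5,56.7,160]])-[x,y]+.5)*k-.5)
```

```text
[[196.45325833 274.58607503]
 [233.94121792 301.98960385]
 [189.56614539 275.05907686]]
[[195.76182972 326.02915881]
 [195.28971335 453.43409959]
 [198.38279204 326.48333962]]
```

View pics/t5.png

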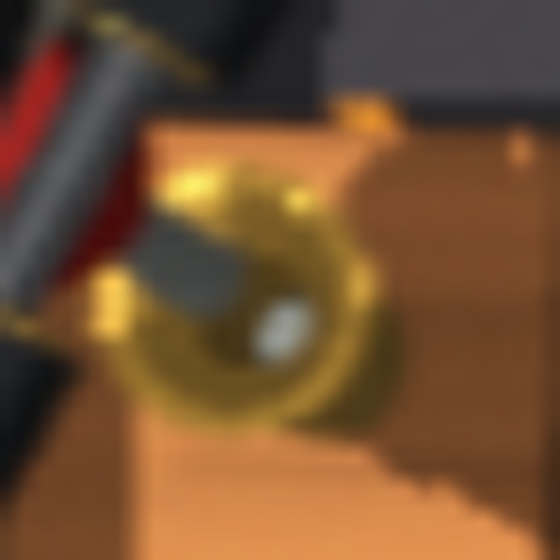

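View pics/s5.png

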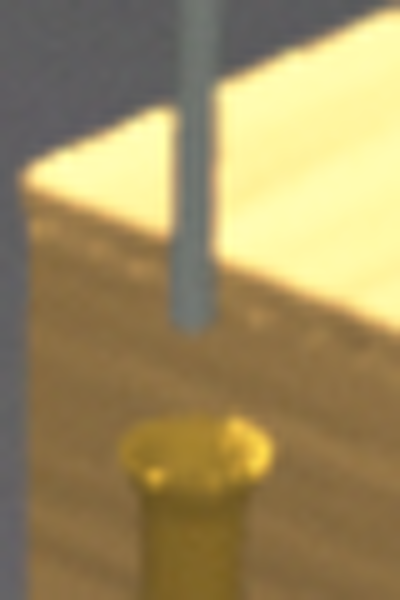

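The tip is within about 1 mm of where I predicted and sits over the funnel. I'll correct the 2 mm offset and go down in stages.

```bash
python3 -m crank '10 0.009 -0.006 0 0 0 0;10 0.009 -0.006 0.05 0 0 0;10 0.009 -0.006 0.1 0 0 0;10 0.009 -0.006 0.15 0 0 0;10 0.009 -0.006 0.19 0 0 0;10 0.009 -0.006 0.19 0 0 0;10 0.009 -0.006 0.19 0 0 0'
python3 - <<'E'
from h import *
plan([561.5,56.7,204],1.06);print(ctrl.observe()["wrist_torque"])
E
```

```text
time: 9.38
ee_pos: [561.6, 58.1, 226.2]
ee_rot: [3.141, 0.001, 1.061]
ft_force: [-0.5, -0.1, -0.3]
gripper_width: 25.4
shift [-0.0064  0.003   0.1108] turn [0.     0.0002 0.0002] ft [-0.5 -0.1 -0.3] ee [561.6  58.1 226.2] [3.1414e+00 7.0000e-04 1.0607e+00] w 25.4 t 9.375
[-0.01389809 -0.07865859 -0.00573346]
```

```bash
python3 -m crank '10 -0.004 0.002 0.03 0 0 0;10 -0.004 0.002 0.06 0 0 0;10 -0.004 0.002 0.06 0 0 0'
python3 - <<'E'
from h import *
plan([561.5,56.7,204],1.06);print(ctrl.observe()["wrist_torque"])
S=ctrl.camera("scene");save("pics/s6.png",S["image"],300,350,100,200,6)
E
```

```text
time: 9.75
ee_pos: [561.1, 57.1, 213.5]
ee_rot: [-3.141, 0.002, 1.061]
ft_force: [-0.5, 1.3, -0.4]
gripper_width: 25.4
shift [-0.0005  0.0027  0.0473] turn [-0.0003  0.0005  0.0002] ft [-0.5  1.3 -0.4] ee [561.1  57.1 213.5] [-3.1406e+00  1.7000e-03  1.0606e+00] w 25.4 t 9.75
[ 0.01267381 -0.03282327 -0.04700268]
```

View pics/s6.png

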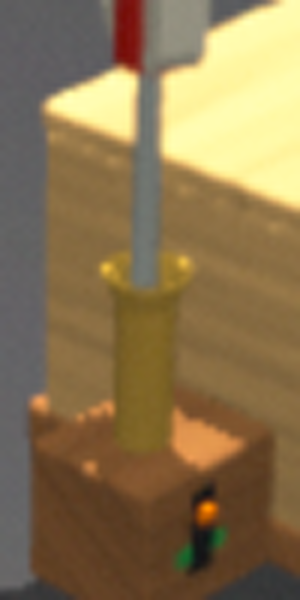

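The rod is in the funnel with almost no force. Tip height is about 110 mm, so it has reached the bore.

```bash
python3 -m crank '10 0 0 0.03 0 0 0;10 0 0 0.06 0 0 0;10 0 0 0.09 0 0 0;10 0 0 0.12 0 0 0;10 0 0 0.12 0 0 0;10 0 0 0.12 0 0 0'
python3 - <<'E'
from h import *
plan([561.5,56.7,163.5],1.06);print(ctrl.observe()["wrist_torque"])
E
```

```text
time: 10.55
ee_pos: [561.5, 57.2, 189.9]
ee_rot: [-3.141, 0.001, 1.061]
ft_force: [0.0, -0.1, -0.5]
gripper_width: 25.7
shift [-0.0021  0.0012  0.1321] turn [-0.0001  0.0003  0.0002] ft [ 0.  -0.1 -0.5] ee [561.5  57.2 189.9] [-3.1414e+00  9.0000e-04  1.0606e+00] w 25.7 t 10.55
[-0.04738241  0.01820302 -0.01130055]
```

```bash
python3 -m crank '10 0 0 0.03 0 0 0;10 0 0 0.06 0 0 0;10 0 0 0.08 0 0 0;10 0 0 0.1 0 0 0;10 0 0 0.11 0 0 0;10 0 0 0.11 0 0 0'
python3 - <<'E'
from h import *
plan([561.5,56.7,163.5],1.06);print(ctrl.observe()["wrist_torque"])
E
```

```text
time: 11.3
ee_pos: [561.8, 57.3, 168.3]
ee_rot: [3.141, 0.0, 1.061]
ft_force: [0.0, -1.4, 5.7]
gripper_width: 25.5
shift [-0.0033  0.0001  0.0239] turn [0.0001 0.0001 0.0002] ft [ 0.  -1.4  5.7] ee [561.8  57.3 168.3] [3.1411e+00 4.0000e-04 1.0607e+00] w 25.5 t 11.3
[-0.09126346  0.16892677 -0.0156937 ]
```

```bash
python3 -m crank '10 0 0 0.01 0 0 0;10 0 0 0.02 0 0 0;10 0 0 0.025 0 0 0;10 0 0 0.025 0 0 0'
python3 - <<'E'
from h import *
plan([561.5,56.7,163.5],1.06);print(ctrl.observe()["wrist_torque"])
S=ctrl.camera("scene");save("pics/s7.png",S["image"],300,350,100,200,6)
E
```

```text
time: 11.8
ee_pos: [561.9, 57.4, 164.1]
ee_rot: [3.141, 0.0, 1.061]
ft_force: [-1.5, -0.5, 7.0]
gripper_width: 25.3
shift [-0.004  -0.0001  0.0031] turn [0.0003 0.     0.0002] ft [-1.5 -0.5  7. ] ee [561.9  57.4 164.1] [3.1406e+00 2.0000e-04 1.0606e+00] w 25.3 t 11.8
[-0.15229446  0.39753154 -0.00969633]
```

View pics/s7.png

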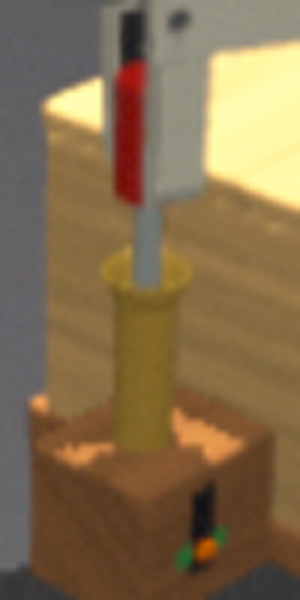

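```bash
python3 -m crank '10 0 0 0.005 0 0 0;10 0 0 0.008 0 0 0;10 0 0 0.008 0 0 0'
python3 - <<'E'
from h import *
plan([561.5,56.7,163.5],1.06);print(ctrl.observe()["wrist_torque"])
E
```

```text
time: 12.22
ee_pos: [562.0, 57.5, 164.0]
ee_rot: [3.14, -0.0, 1.061]
ft_force: [-1.7, -0.6, 10.9]
gripper_width: 25.9
shift [-0.0047 -0.0003  0.0026] turn [ 0.0006 -0.      0.0002] ft [-1.7 -0.6 10.9] ee [562.   57.5 164. ] [ 3.1398 -0.      1.0606] w 25.9 t 12.225
[-0.18978855  0.74009544  0.02591165]
```

```bash
python3 -m crank '10 -0.002 0 0.009 0 0 0;10 -0.004 0 0.012 0 0 0;10 -0.004 0 0.012 0 0 0;10 -0.004 0 0.012 0 0 0'
python3 - <<'E'
from h import *
plan([561.5,56.7,163.5],1.06);print(ctrl.observe()["wrist_torque"])
E
```

```text
time: 12.72
ee_pos: [561.9, 57.4, 164.0]
ee_rot: [3.139, -0.001, 1.061]
ft_force: [-3.0, 0.1, 13.4]
gripper_width: 25.6
shift [-0.0042 -0.0002  0.0023] turn [ 0.001  -0.0004  0.0002] ft [-3.   0.1 13.4] ee [561.9  57.4 164. ] [ 3.1385e+00 -1.2000e-03  1.0607e+00] w 25.6 t 12.725
[-0.04330661  0.97317851  0.0068713 ]
```

```bash
python3 -m crank '10 -0.003 -0.003 0.013 0.001 0 0;10 -0.004 -0.005 0.015 0.001 0 0;10 -0.004 -0.005 0.015 0.001 0 0;10 -0.004 -0.005 0.015 0.001 0 0'
python3 - <<'E'
from h import *
plan([561.5,56.7,163.5],1.06);print(ctrl.observe()["wrist_torque"])
for i in range(3):
    S=ctrl.camera("scene");print(ctrl.observe()["ft_force"].round(1),ctrl.observe()["ee_pos"].round(1))
save("pics/s8.png",S["image"],300,350,100,200,6)
cv2.imwrite("pics/s8f.png",S["image"][:,:,::-1])
E
```

```text
time: 13.22
ee_pos: [561.8, 57.5, 163.9]
ee_rot: [3.138, -0.003, 1.061]
ft_force: [-1.5, -0.2, 15.4]
gripper_width: 25.8
shift [-0.0041  0.0004  0.0022] turn [ 0.001  -0.0009  0.0002] ft [-1.5 -0.2 15.4] ee [561.8  57.5 163.9] [ 3.1385e+00 -2.9000e-03  1.0606e+00] w 25.8 t 13.225
[-0.29262088  0.89866268  0.01517103]
[-3.5 -1.1 15.9] [561.8  57.4 163.9]
[-3.1 -1.2 17. ] [561.8  57.4 163.9]
[-2.6 -0.6 16.6] [561.8  57.4 163.9]
```

View pics/s8.png

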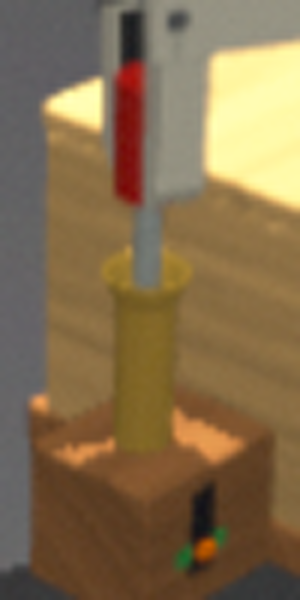

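View pics/s8f.png

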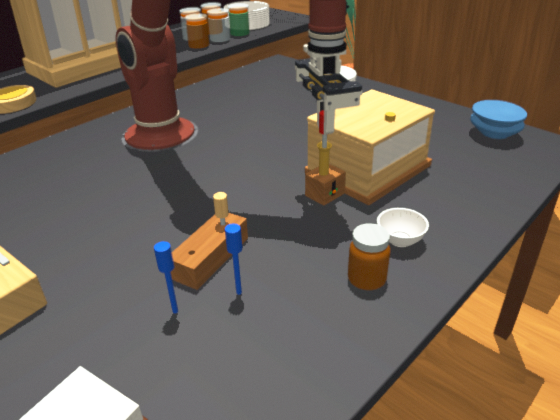

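The pin holds at about 16.5 N with the height no longer changing, so it is on the stop. The pointer is level with the green mark, and the short pin, jar and bowl haven't moved.

Run:
```python
from rig import ctrl
s=ctrl.observe();print(s["ft_force"],s["ee_pos"],s["time"]);print(ctrl.hand_in())
```

```text
[-2.58878819 -0.5871956  16.58617336] [561.80754486  57.40534272 163.89671785] 13.375
the job is handed in; nothing more can be done
None
```

The long release pin (red knob) is out of the stand, down the guide tube and held against the hard stop. I handed the job in at 13.4 s with the gripper still on the knob and pressing down.

- **Force:** it was steady at about 16.6 N downward, inside the 10–25 N range for a firm hold.
- **Depth:** the TCP height stayed at 163.9–164.0 mm while the force rose from 10.9 to 16.6 N. That puts the pin tip at about 60.4 mm against the stop's 60 mm, so the pin is on the stop and has not slipped in the grip.
- **Pointer:** the last scene picture shows the orange pointer level with the green mark.
- **Bystanders:** the short pin, jar and bowl stand where they did at the start.
- **Not fully settled:** a side force of about 3 N and a wrist moment of about 0.9 N m remained on the tool. A small sideways correction did not remove them, so the pin is probably leaning lightly on the bore wall.

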